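# Set the spice tins back in their coloured seats

## Robot

A 7-joint arm with a two-finger parallel gripper is mounted at the origin on the work surface. World frame = base frame: x ahead of the robot, y to its left, z up, the work surface at z = 0. Lengths are in m, angles in rad, forces in N, time in s.
With the tool pointing down it reaches from about 0.35 to 0.9 m from the base axis. Payload 8.1 kg.
Tool frame: the origin (TCP) lies between the finger pads; the fingertips stand 17 mm ahead of it and the grasp point (between the pads) lies 2 mm behind it; z points along the fingers, y is the direction in which the jaws open and shut (so a half turn about z gives the same grasp; the last joint's range is limited). The gripper opens to 92 mm and grips with 3 to 60 N. Pads are 19 mm wide; open, the fingers measure 130 mm over their backs; the gripper's body (75 mm by 190 mm) begins 47 mm behind the grasp point.
Start: joints at [1.219, 0.434, 0.025, 1.573, -0.012, 1.134, -0.075], TCP at [0.154, -0.606, 0.244] pointing down, gripper open.
Joint ranges: [-2.62, 2.62], [-0.44, 2.09], [-1.27, 1.32], [0.08, 2.57], [-1.32, 4.46], [0.12, 2], [-2.74, 2.74]. Speed limits (rad/s): [2.22, 2.22, 3.01, 3.01, 3.14, 3.14, 3.14].

## Interface

Orientations are given as a rotation vector (axis times angle).
In Python, from cell import arm gives the robot as it stands. The module is installed in compiled form; this text tells all that it offers.
- The arm moves only by the shell command python3 -m crank 'ROWS' [FORCE]. ROWS is JSON, a list of rows, each a list of 5 numbers: the opening, from 0 (shut) to 1 (fully open), then the shift along the world's x, y, z normalised to -1 to 1, where 1 is 40 cm, then the turn about the world's z normalised to -1 to 1, where 1 is 60 degrees. In form: [[fingers, tx, ty, tz, twist], ...]. A call has exactly 8 rows; each row shifts and turns the commanded pose from where the row before left it; what a row does not reach is not made up. A row lasts 1/12 s, in which the tool goes at most 41.7 mm and 7.16 degrees, less where a joint would pass 70% of its speed; a pose out of reach is approached as far as the arm can. A call with a number of a shift or a turn outside -1 to 1 is refused whole. A call with a gripper value outside its range is refused whole. The fingers move at their own pace and stop on an object; FORCE is the grip in N (left out, the last holds). Time passes only in rows, so rows that do not move let the fingers close, or fill a call up. It gives the time, the measured TCP pose, the force and the opening at its end, in the units of the state.
- arm.observe(): the state, without advancing time (a new reading comes with each control period).
- arm.get_image(name): name is "side" or "top"; returns the picture (480x640x3 uint8, red, green, blue); there is no depth.
- arm.get_calibration(name): a dict with "intrinsics" (3x3 intrinsics, pixels), "extrinsics" (4x4, takes a point from camera to world coordinates). Camera axes: x right, y down, z forward; pixel columns grow to the right and rows downward; lengths in m; the calibration is good to about 2 mm. A picture is of the moment at which its call begins. get_calibration takes no time and is no camera call.
- arm.sign_off(): hands the job in, once; it reports no verdict.
The state is a dict: "clock": time; "joints": joint angles; "dq": joint speeds; "joint_efforts": joint torques, N m; "position": TCP position; "ee_rot": TCP orientation; "force": force on the tool from outside, world axes, zero at the start; "ft_torque": the same for the moment, N m; "width": opening from 0.0 (shut) to 1.0 (fully open).
Only numpy, scipy, OpenCV 4.12 (cv2) and the standard library are available. Lean on these libraries where they do the work, as an engineer would, in place of code of your own. Each camera call takes 0.05 s, during which the arm holds its last target.

## Task

First take the steel tumbler out of the tin seat it was left in and stand it wholly on the cork coaster, before touching any tin. Then put each tin with a coloured lid into the seat of its own colour, flat on the seat's floor inside the rim, and let go. Keep everything you carry upright, and do not shift the plain steel-lidded tin or the glass bowl.

Things in the scene. Friction and masses are not known exactly. Their poses are not given: they have to be found in the camera images.
- tin_red: Small closed upright cylindrical steel spice tin, 55 mm diameter, 75 mm tall, whose lid (the top 15 mm, same diameter, fixed on) is red; 0.11 to 0.22 kg. Grip it by its sides from above. Origin: centre of its underside, z up its axis.
- seat_red: Red round plastic tin seat, a shallow dish fixed to the ledge: outer diameter 88 mm, inner diameter 80 mm, rim 14 mm high, flat floor 5 mm above the ledge. Origin: centre of its underside, on the ledge (height 0).
- tin_yellow: Small closed upright cylindrical steel spice tin, 55 mm diameter, 75 mm tall, whose lid (the top 15 mm, same diameter, fixed on) is yellow; 0.11 to 0.22 kg. Grip it by its sides from above. Origin: centre of its underside, z up its axis.
- seat_yellow: Yellow round plastic tin seat, a shallow dish fixed to the ledge: outer diameter 88 mm, inner diameter 80 mm, rim 14 mm high, flat floor 5 mm above the ledge. Origin: centre of its underside, on the ledge (height 0).
- tin_blue: Small closed upright cylindrical steel spice tin, 55 mm diameter, 75 mm tall, whose lid (the top 15 mm, same diameter, fixed on) is blue; 0.11 to 0.22 kg. Grip it by its sides from above. Origin: centre of its underside, z up its axis.
- seat_blue: Blue round plastic tin seat, a shallow dish fixed to the ledge: outer diameter 88 mm, inner diameter 80 mm, rim 14 mm high, flat floor 5 mm above the ledge. Origin: centre of its underside, on the ledge (height 0).
- tumbler: Open straight-sided steel drinking tumbler, mouth up, 60 mm diameter, 90 mm tall, wall 2 mm, 0.11 to 0.18 kg; at the start it stands on the floor of one of the three seats (any colour). Grip it by its outer sides from above. Origin: centre of its underside, z up its axis.
- coaster: Round brown cork coaster fixed to the ledge, 90 mm diameter, 6 mm thick, flat top. Origin: centre of its underside, on the ledge (height 0).
- tin_plain: Same steel tin, 55 mm diameter, 75 mm tall, but with a bare steel lid; a bystander, to be left alone. Origin: centre of its underside.
- bowl: Small clear glass bowl, 100 mm diameter at the rim, 45 mm tall, loose on the ledge; a bystander, to be left alone. Origin: centre of its underside.
Things that resemble listed ones, but are neither listed nor needed, are in the scene too. Leave any turquoise look-alike of the tin_yellow alone.

How it is judged:
On the way:
1. the tumbler stands released on the coaster while the three coloured-lid tins are still where they were (within 30 mm) (horizontal distance between tumbler and coaster below 0.015 m and z of tumbler in the frame of coaster between 0.003 and 0.009 m and contact force between tumbler and the fingers below 0.1 N and linear speed of tumbler below 0.02 m/s and angle between tumbler's own z axis and vertical below 0.08 rad and distance of each of tin_red, tin_yellow, tin_blue from where it was at the start of the episode below 0.03 m), for 0.2 s.
At the end, for the whole second after the job is handed in: Tumbler upright on the coaster, within 15 mm of its centre; each coloured-lid tin upright (0.08 rad) on the floor of the seat of its colour, within 14.5 mm of its centre; all released and at rest; plain tin and bowl within 20 mm of where they began (horizontal distance between tumbler and coaster below 0.015 m and z of tumbler in the frame of coaster between 0.003 and 0.009 m and contact force between each of tumbler, tin_red, tin_yellow, tin_blue and the fingers below 0.1 N and linear speed of each of tumbler, tin_red, tin_yellow, tin_blue below 0.02 m/s and angle between each of tumbler, tin_red, tin_yellow, tin_blue's own z axis and vertical below 0.08 rad and horizontal distance between tin_red and seat_red below 0.0145 m and z of tin_red in the frame of seat_red between 0.002 and 0.008 m and horizontal distance between tin_yellow and seat_yellow below 0.0145 m and z of tin_yellow in the frame of seat_yellow between 0.002 and 0.008 m and horizontal distance between tin_blue and seat_blue below 0.0145 m and z of tin_blue in the frame of seat_blue between 0.002 and 0.008 m and distance of each of tin_plain, bowl from where it was at the start of the episode below 0.02 m); the robot touches nothing.
It fails at once if the tin plain is shifted more than 20 mm (distance of tin_plain from where it was at the start of the episode above 0.02 m).
It fails at once if the bowl is shifted more than 20 mm (distance of bowl from where it was at the start of the episode above 0.02 m).
It fails at once if a coloured-lid tin or the tumbler is tipped over (more than 0.7 rad) (angle between any of tin_red, tin_yellow, tin_blue, tumbler's own z axis and vertical above 0.7 rad).
It also fails if it takes over 104 s, if anything falls off the work surface, if the arm or the gripper's body presses on something with over 40 N, if the wrist force passes 120 N, or if a joint passes its speed limit or range.

## Working session

There is one attempt and no reset: what is moved stays moved. The work goes in short steps, Python scripts to look and compute and a shell command to move; the robot and the scene stay as the last step left them, time stands still between calls to the robot, and variables do not carry over. Pictures are saved under pics/ and viewed, and the job is handed in when it is done.

```bash
mkdir -p pics; python3 - <<'E'
from cell import arm
import cv2,numpy as np
print(arm.observe())
for n in("side","top"):
    cv2.imwrite(f"pics/{n}0.png",arm.get_image(n)[:,:,::-1]); c=arm.get_calibration(n); print(n,np.round(c["intrinsics"],2).tolist(),np.round(c["extrinsics"],4).tolist())
E
```

```text
{'clock': 0.0, 'joints': array([ 1.21939864,  0.43522183,  0.02493877,  1.57407508, -0.01159528,
        1.13397837, -0.07510018]), 'dq': array([-5.99689437e-04,  1.66351066e-03, -5.88041262e-05,  7.10796717e-04,
        1.84582911e-04,  7.51981521e-04, -2.02632407e-03]), 'joint_efforts': array([-8.77970851e-04, -6.67873192e+01,  9.84228440e-01, -3.14461112e+01,
       -6.06653024e-02,  4.26369812e-02,  1.71312377e-04]), 'position': array([ 0.15374965, -0.60531041,  0.24295378]), 'ee_rot': array([-3.11583011e+00, -3.89559405e-01,  5.01017841e-04]), 'force': array([0.50691339, 0.96096402, 0.11769554]), 'ft_torque': array([ 0.04226665, -0.03469942, -0.06743934]), 'width': 0.9985967477231855}
side [[461.94, 0.0, 313.8], [0.0, 461.94, 237.53], [0.0, 0.0, 1.0]] [[-0.7999, -0.3925, 0.4539, 0.0629], [-0.6, 0.5358, -0.5941, 0.5944], [-0.01, -0.7475, -0.6641, 0.7293], [0.0, 0.0, 0.0, 1.0]]
top [[578.79, 0.0, 309.87], [0.0, 578.79, 232.83], [0.0, 0.0, 1.0]] [[-0.0147, -0.9877, 0.1554, 0.3372], [-0.9998, 0.0166, 0.0108, -0.0062], [-0.0132, -0.1552, -0.9878, 1.2134], [0.0, 0.0, 0.0, 1.0]]
```

View pics/top0.png

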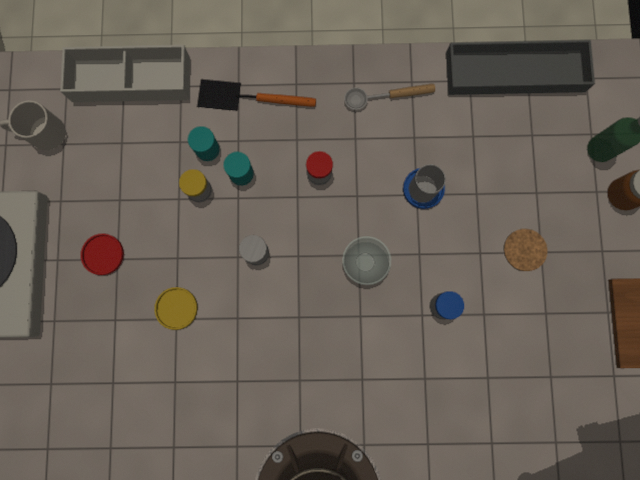

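View pics/side0.png

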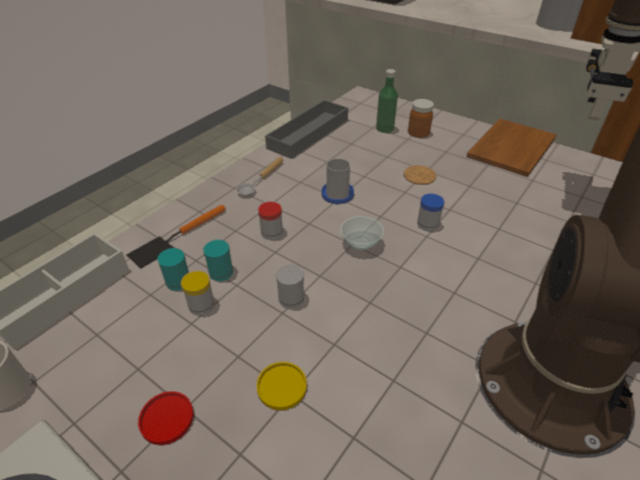

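The top picture shows the blue seat at about (424,188) with the tumbler in it. The coaster is at (526,250), the red lid at (320,164), yellow lid at (193,184) and blue lid at (449,305). The red seat is at (102,255), the yellow seat at (177,309), the plain tin at (254,250), the bowl at (366,262), and the turquoise look-alikes at (203,141) and (238,168). The side view shows the same layout.

```bash
cat > h.py <<'E'
from cell import arm
import cv2,numpy as np
def ray(n,uv):
    c=arm.get_calibration(n);K=np.array(c["intrinsics"]);T=np.array(c["extrinsics"])
    d=T[:3,:3]@np.linalg.solve(K,[uv[0],uv[1],1.]);return T[:3,3],d
def onz(n,uv,z):
    o,d=ray(n,uv);return (o+d*(z-o[2])/d[2])
def proj(n,p):
    c=arm.get_calibration(n);K=np.array(c["intrinsics"]);T=np.array(c["extrinsics"])
    q=K@(T[:3,:3].T@(np.array(p)-T[:3,3]));return q[:2]/q[2]
R={'red':[(0,6),(174,180)],'yellow':[(22,32)],'blue':[(105,125)],'cork':[(8,20)]}
def blobs(img,col,smin=140,vmin=50,amin=100):
    h=cv2.cvtColor(img,cv2.COLOR_RGB2HSV);m=0
    for a,b in R[col]: m=m|cv2.inRange(h,(a,smin,vmin),(b,255,255))
    m=cv2.morphologyEx(m,cv2.MORPH_CLOSE,np.ones((3,3),np.uint8))
    cs,_=cv2.findContours(m,cv2.RETR_EXTERNAL,cv2.CHAIN_APPROX_NONE)
    return [c for c in cs if cv2.contourArea(c)>amin]
def cen(c):
    m=cv2.moments(cv2.convexHull(c));return np.array([m['m10'],m['m01']])/m['m00']
def scan(tag=None):
    for n in("top","side"):
        im=arm.get_image(n)
        if tag: cv2.imwrite(f"pics/{n}{tag}.png",im[:,:,::-1])
        for col in R:
            for c in blobs(im,col,80 if col=='cork' else 140):
                u=cen(c);e=cv2.fitEllipse(cv2.convexHull(c))
                print(n,col,np.round(u,1),int(cv2.contourArea(c)),'ell',np.round(e[0],1),np.round(e[1],1),*[f"z{z}:"+str(np.round(onz(n,u,z)[:2],4)) for z in(.003,.007,.0675,.0725)])
E
python3 - <<'E'
from h import *
scan()
E
```

```text
top red [101.7 254. ] 1316 ell [101.7 254.1] [40.7 42.7] z0.003:[0.4896 0.448 ] z0.007:[0.4891 0.4465] z0.0675:[0.4815 0.4238] z0.0725:[0.4809 0.4219]
top red [319.  164.5] 518 ell [319.  164.4] [26.2 26.6] z0.003:[ 0.6765 -0.0148] z0.007:[ 0.6754 -0.0147] z0.0675:[ 0.6584 -0.0143] z0.0725:[ 0.657  -0.0143]
top yellow [175.5 308.2] 1349 ell [175.6 308.1] [41.5 42.9] z0.003:[0.3736 0.2889] z0.007:[0.3735 0.288 ] z0.0675:[0.3717 0.2732] z0.0725:[0.3715 0.272 ]
top yellow [192.4 182.5] 532 ell [192.4 182.4] [26.1 27.3] z0.003:[0.6416 0.2582] z0.007:[0.6406 0.2573] z0.0675:[0.6254 0.2441] z0.0725:[0.6241 0.243 ]
top blue [449.3 305. ] 563 ell [449.2 305.1] [26.7 28.2] z0.003:[ 0.3715 -0.2793] z0.007:[ 0.3714 -0.2784] z0.0675:[ 0.3696 -0.2648] z0.0725:[ 0.3695 -0.2636]
top blue [421.9 190.1] 298 ell [423.3 188.1] [39.5 40.4] z0.003:[ 0.6159 -0.2337] z0.007:[ 0.615 -0.233] z0.0675:[ 0.601  -0.2216] z0.0725:[ 0.5999 -0.2207]
top cork [625.7 320.1] 2126 ell [628.6 320.4] [ 41.9 103.9] z0.003:[ 0.3353 -0.6388] z0.007:[ 0.3353 -0.6367] z0.0675:[ 0.3354 -0.605 ] z0.0725:[ 0.3354 -0.6024]
top co
[... 2297 characters left out ...]
08] z0.0675:[ 0.7705 -0.1525] z0.0725:[ 0.7651 -0.1468]
side cork [511.8 146.3] 2967 ell [511.9 146.5] [57.8 87.1] z0.003:[ 0.3259 -0.7404] z0.007:[ 0.3244 -0.7331] z0.0675:[ 0.3025 -0.6219] z0.0725:[ 0.3007 -0.6127]
side cork [419.8 122.9] 523 ell [420.1 121.4] [25.1 34.8] z0.003:[ 0.6184 -0.7115] z0.007:[ 0.6154 -0.7044] z0.0675:[ 0.5691 -0.5956] z0.0725:[ 0.5653 -0.5866]
side cork [621.  118.6] 2287 ell [621.4 123.3] [ 36.2 190.6] z0.003:[ 0.0977 -1.1229] z0.007:[ 0.0975 -1.1134] z0.0675:[ 0.0946 -0.9704] z0.0725:[ 0.0943 -0.9585]
side cork [594.1  20.4] 1233 ell [594.1  19.6] [38.6 62.4] z0.003:[ 0.4117 -2.1626] z0.007:[ 0.4098 -2.1474] z0.0675:[ 0.3807 -1.9177] z0.0725:[ 0.3783 -1.8988]
```

```bash
python3 - <<'E'
from h import *
im=cv2.imread("pics/top0.png")[:,:,::-1].copy()
a=im[140:225,385:470]; b=im[110:215,160:265]
cv2.imwrite("pics/z1.png",np.hstack([cv2.resize(a,(400,400),interpolation=cv2.INTER_CUBIC),cv2.resize(b,(400,400),interpolation=cv2.INTER_CUBIC)])[:,:,::-1])
h=cv2.cvtColor(im,cv2.COLOR_RGB2HSV)
m=cv2.inRange(h,(80,100,40),(95,255,255))
cs,_=cv2.findContours(m,cv2.RETR_EXTERNAL,cv2.CHAIN_APPROX_NONE)
for c in cs:
    if cv2.contourArea(c)>200:print('turq',cen(c),cv2.contourArea(c),onz("top",cen(c),.04))
print('seat blue',onz("top",(423.3,188.1),.007))
for n,p in dict(plain=((255,249),.07),bowl=((366,262),.02)).items(): print(n,onz("top",*p))
E
```

```text
turq [238.2692123  167.91834774] 673.5 [0.66181677 0.15445119 0.04      ]
turq [203.29566599 143.17562968] 708.0 [0.71695825 0.22857076 0.04      ]
seat blue [ 0.61937462 -0.23606957  0.007     ]
plain [0.48628385 0.1161864  0.07      ]
bowl [ 0.46191876 -0.10833321  0.02      ]
```

View pics/z1.png

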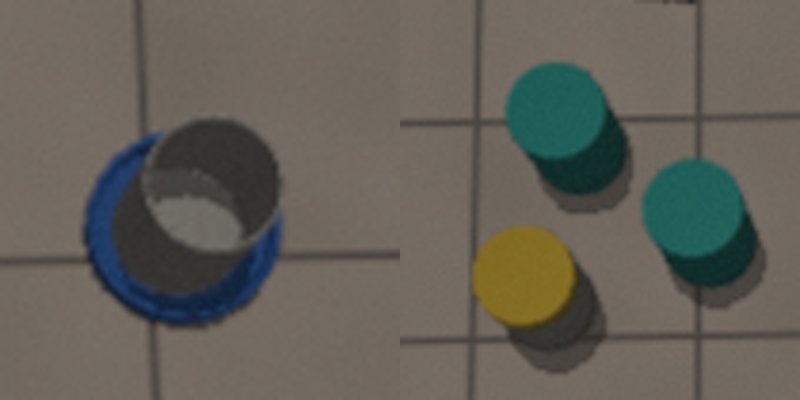

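```bash
python3 - <<'E'
from h import *
print('tumbler',onz("top",(430.3,179.1),.095),'seat',onz("top",(424,188.2),.007))
im=cv2.imread("pics/side0.png")
cv2.imwrite("pics/z2.png",cv2.resize(im[145:215,305:375],(560,560),interpolation=cv2.INTER_CUBIC))
E
```

```text
tumbler [ 0.61678732 -0.23394278  0.095     ] seat [ 0.61912985 -0.23754694  0.007     ]
```

View pics/z2.png

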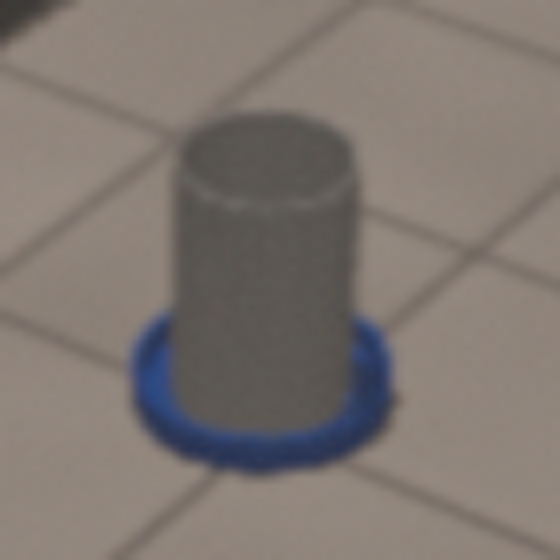

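Both pictures agree: the tumbler stands near (0.616,-0.234), in the blue seat whose centre is near (0.619,-0.237). I'll move above it.

```bash
python3 -m crank '[[1,0.03,0.024,0,0.08],[1,0.05,0.04,0,0.09],[1,0.05,0.04,0,0.09],[1,0.05,0.04,0,0.09],[1,0.05,0.04,0,0.09],[1,0.05,0.04,0,0.09],[1,0.05,0.04,0,0.09],[1,0.05,0.04,0,0.09]]' 30; python3 -m crank '[[1,0.05,0.04,0,0.09],[1,0.05,0.04,0,0.09],[1,0.05,0.04,0,0.09],[1,0.05,0.04,0,0.09],[1,0.05,0.04,0,0.09],[1,0.05,0.04,0,0.09],[1,0.05,0.04,0,0.09],[1,0.05,0.04,0,0.09]]'
```

```text
clock: 0.87
position: [0.3066, -0.4832, 0.2437]
ee_rot: [-2.759, -1.502, 0.0]
force: [0.4, -0.3, -0.9]
width: 1.0
clock: 1.53
position: [0.4666, -0.3553, 0.2437]
ee_rot: [-2.013, -2.412, 0.0]
force: [-0.2, -0.6, -0.2]
width: 1.001
```

```bash
python3 -m crank '[[1,0.05,0.04,-0.02,0.085],[1,0.05,0.04,-0.03,0.085],[1,0.05,0.04,-0.03,0.085],[1,0.05,0.04,-0.03,0.085],[1,0.05,0.04,-0.03,0.085],[1,0.05,0.04,-0.03,0.085],[1,0.045,0.04,-0.03,0.085],[1,0.028,0.022,-0.03,0.085]]'
python3 - <<'E'
from h import *
for n in("top","side"): cv2.imwrite(f"pics/{n}1.png",arm.get_image(n)[:,:,::-1])
s=arm.observe();print(s['position'],s['ee_rot'],s['joints'])
E
```

```text
clock: 2.2
position: [0.6169, -0.2324, 0.151]
ee_rot: [1.042, 2.963, 0.003]
force: [0.5, -0.4, 0.9]
width: 0.999
[ 0.61568296 -0.23210411  0.14931729] [-1.04165433 -2.96045803 -0.00338488] [ 0.63091502  0.64005439 -0.55717402  1.5550484   0.36815974  1.05611964
  0.87306663]
```

```bash
python3 - <<'E'
import cv2,numpy as np
a=cv2.imread("pics/top1.png")[100:300,330:530];b=cv2.imread("pics/side1.png")[80:280,240:440]
cv2.imwrite("pics/z3.png",cv2.resize(np.hstack([a,b]),(800,400)))
E
```

```text
(no output)
```

View pics/z3.png

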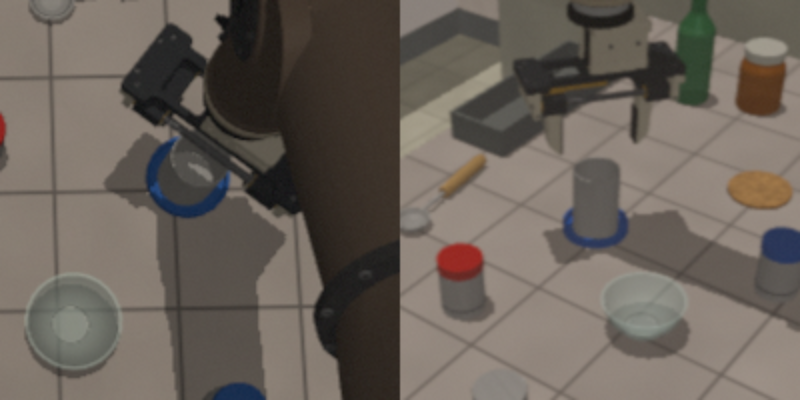

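```bash
python3 - <<'E'
from h import *
for z in(.095,.149,.2): print(z,proj("top",[.6157,-.2321,z]),proj("side",[.6157,-.2321,z]))
im=cv2.imread("pics/side1.png")[110:215,290:395]
cv2.imwrite("pics/z4.png",cv2.resize(im,(600,600),interpolation=cv2.INTER_CUBIC))
E
```

```text
0.095 [429.39297167 179.65107228] [337.65063094 163.79258003]
0.149 [434.85115068 172.61237746] [338.18742061 144.90588412]
0.2 [440.51925032 165.30297565] [338.72672071 125.93086013]
```

View pics/z4.png

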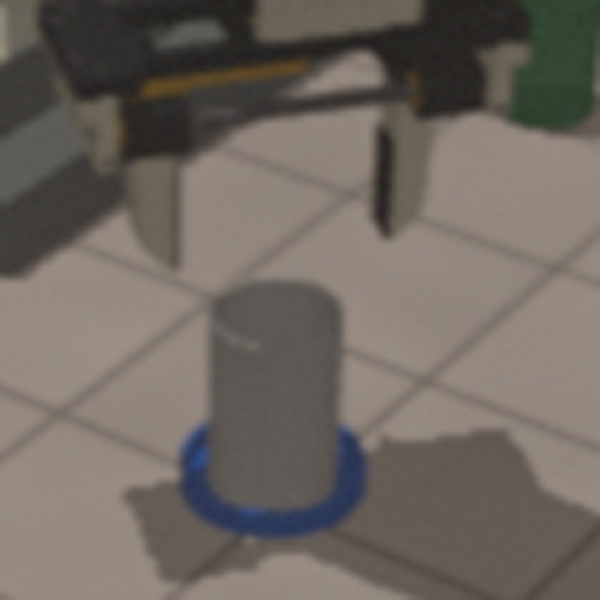

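The side zoom shows the open fingers straddling the tumbler. Its mouth centre is at about (338,165), against a projected tool axis of (338,164), so it is aligned within 2 mm. Next I descend and grip.

```bash
python3 -m crank '[[1,0,-0.004,-0.03,0],[1,0,0,-0.03,0],[1,0,0,-0.03,0],[1,0,0,-0.03,0],[1,0,0,-0.03,0],[1,0,0,-0.03,0],[1,0,0,-0.02,0],[1,0,0,0,0]]'; python3 -m crank '[[0,0,0,0,0],[0,0,0,0,0],[0,0,0,0,0],[0,0,0,0,0],[0,0,0,0,0],[0,0,0,0,0],[0,0,0,0,0],[0,0,0,0,0]]' 25
```

```text
clock: 2.97
position: [0.6138, -0.2368, 0.0694]
ee_rot: [-1.052, -2.957, 0.0]
force: [-0.6, 0.9, 0.1]
width: 0.999
clock: 3.63
position: [0.6157, -0.2368, 0.0724]
ee_rot: [1.052, 2.959, 0.001]
force: [1.5, 1.4, 4.3]
width: 0.658
```

```bash
python3 -m crank '[[0,0,0,0.02,0],[0,0,0,0.03,0],[0,0,0,0.03,0],[0,0,0,0.03,0],[0,0,0,0.02,0],[0,0,0,0,0],[0,-0.01,-0.016,0,0],[0,-0.02,-0.031,0,0]]'; python3 -m crank '[[0,-0.03,-0.047,0,0],[0,-0.04,-0.063,0,0],[0,-0.05,-0.079,0,0],[0,-0.05,-0.079,0,0],[0,-0.05,-0.079,0,0],[0,-0.04,-0.063,0,0],[0,-0.03,-0.047,0,0],[0,-0.01,-0.015,0,0]]'; python3 -m crank '[[0,0,0,0,0],[0,0,0,0,0],[0,0,0,0,0],[0,0,0,0,0],[0,0,0,0,0],[0,0,0,0,0],[0,0,0,0,0],[0,0,0,0,0]]'
python3 - <<'E'
from h import *
for n in("top","side"): cv2.imwrite(f"pics/{n}2.png",arm.get_image(n)[:,:,::-1])
a=cv2.imread("pics/top2.png")[150:350,430:630];b=cv2.imread("pics/side2.png")[60:260,320:520]
cv2.imwrite("pics/z5.png",cv2.resize(np.hstack([a,b]),(800,400)))
P=[arm.observe()['position'] for _ in range(3)];print(P)
E
```

```text
clock: 4.3
position: [0.6034, -0.2543, 0.1236]
ee_rot: [-1.048, -2.962, -0.002]
force: [0.9, -0.3, -1.5]
width: 0.661
clock: 4.97
position: [0.4773, -0.4507, 0.1223]
ee_rot: [-1.063, -2.953, 0.005]
force: [-1.2, -1.9, -1.9]
width: 0.66
clock: 5.63
position: [0.4833, -0.4443, 0.1238]
ee_rot: [1.052, 2.96, 0.0]
force: [0.2, -0.5, -2.8]
width: 0.658
[array([ 0.48317561, -0.44445072,  0.12374399]), array([ 0.48317561, -0.44445072,  0.12374399]), array([ 0.48317561, -0.44445072,  0.12374399])]
```

View pics/z5.png

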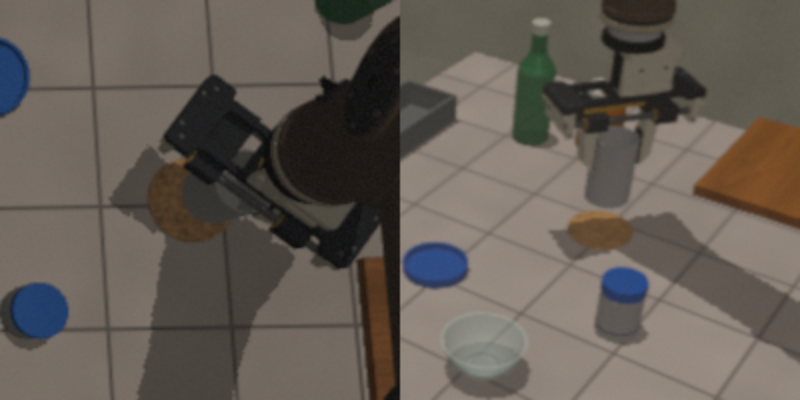

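The tumbler hangs upright above the coaster, centred on it in both views. I lower it and release.

```bash
python3 -m crank '[[0,0,0,-0.02,0],[0,0,0,-0.03,0],[0,0,0,-0.03,0],[0,0,0,-0.02,0],[0,0,0,-0.01,0],[0,0,0,-0.005,0],[0,0,0,-0.005,0],[0,0,0,0,0]]'; python3 -m crank '[[0,0,0,0,0],[0,0,0,0,0],[0,0,0,-0.005,0],[0,0,0,0,0],[0,0,0,0,0],[0,0,0,0,0],[0,0,0,0,0],[0,0,0,0,0]]' 
```

```text
clock: 6.4
position: [0.4831, -0.4446, 0.0755]
ee_rot: [-1.053, -2.96, -0.0]
force: [0.1, -0.3, -0.6]
width: 0.661
clock: 7.07
position: [0.4831, -0.4446, 0.0738]
ee_rot: [1.052, 2.96, 0.0]
force: [0.7, -0.1, -1.3]
width: 0.664
```

```bash
python3 -m crank '[[0,0,0,-0.004,0],[0,0,0,0,0],[0,0,0,0,0],[0,0,0,0,0],[0,0,0,0,0],[0,0,0,0,0],[0,0,0,0,0],[0,0,0,0,0]]'
```

```text
clock: 7.73
position: [0.4834, -0.4447, 0.0733]
ee_rot: [1.052, 2.959, -0.001]
force: [-3.6, 2.4, 8.0]
width: 0.662
```

Contact is felt, with 8 N upward. I open and retreat.

```bash
python3 -m crank '[[0.8,0,0,0,0],[0.85,0,0,0,0],[1,0,0,0,0],[1,0,0,0,0],[1,0,0,0,0],[1,0,0,0,0],[1,0,0,0.02,0],[1,0,0,0.04,0]]';python3 -m crank '[[1,0,0,0.05,0],[1,0,0,0.05,0],[1,0,0,0.05,0],[1,0,0.03,0.04,0],[1,-0.02,0.05,0,0],[1,-0.04,0.06,0,0],[1,-0.04,0.06,0,0],[1,-0.04,0.06,0,0]]'
python3 -m crank '[[1,-0.03,0.06,0,0],[1,-0.03,0.05,0,0],[1,-0.02,0.03,0,0],[1,0,0.01,0,0],[1,0,0,0,0],[1,0,0,0,0],[1,0,0,0,0],[1,0,0,0,0]]'
python3 - <<'E'
from h import *
scan('3')
a=cv2.imread("pics/top3.png")[150:350,400:600];b=cv2.imread("pics/side3.png")[60:260,320:520]
cv2.imwrite("pics/z6.png",cv2.resize(np.hstack([a,b]),(800,400)))
E
```

```text
clock: 8.4
position: [0.4819, -0.4439, 0.0949]
ee_rot: [-1.051, -2.957, -0.002]
force: [0.6, -0.1, 0.6]
width: 0.999
clock: 9.07
position: [0.4265, -0.3394, 0.1727]
ee_rot: [1.052, 2.96, -0.0]
force: [0.1, 0.2, 0.3]
width: 0.999
clock: 9.73
position: [0.3956, -0.2814, 0.1721]
ee_rot: [1.054, 2.959, 0.0]
force: [-0.1, -0.1, 0.3]
width: 1.001
top red [101.7 254.1] 1316 ell [101.7 254.1] [40.9 42.5] z0.003:[0.4895 0.4481] z0.007:[0.489  0.4466] z0.0675:[0.4814 0.4239] z0.0725:[0.4808 0.422 ]
top red [319.  164.4] 517 ell [319.  164.4] [26.2 26.7] z0.003:[ 0.6766 -0.0148] z0.007:[ 0.6755 -0.0148] z0.0675:[ 0.6585 -0.0143] z0.0725:[ 0.6571 -0.0143]
top yellow [175.5 308.2] 1350 ell [175.6 308.1] [41.5 43. ] z0.003:[0.3736 0.2889] z0.007:[0.3735 0.2879] z0.0675:[0.3717 0.2732] z0.0725:[0.3715 0.272 ]
top yellow [192.4 182.5] 531 ell [192.4 182.5] [26.2 27.3] z0.003:[0.6415 0.2582] z0.007:[0.6405 0.2573] z0.0675:[0.6253 0.2441] z0.0725:[0.6241 0.243 ]
top blue [449.3 305. ] 562 ell [449.2 305. ] [26.8 28.1] z0.003:[ 0.3716 -0.2793] z0.007:[ 0.3715 -0.2784] z0.0675:[ 0.3697 -0.2648] z0.0725:
[... 2808 characters left out ...]
08] z0.0675:[ 0.4417 -0.345 ] z0.0725:[ 0.4388 -0.3379]
side cork [271.2 167.2] 150 ell [270.9 167.4] [ 7.5 32.7] z0.003:[ 0.8395 -0.2257] z0.007:[ 0.8352 -0.2212] z0.0675:[ 0.7706 -0.1529] z0.0725:[ 0.7652 -0.1472]
side cork [511.8 146.3] 2962 ell [512.  146.8] [57.7 86.9] z0.003:[ 0.3259 -0.7404] z0.007:[ 0.3244 -0.7331] z0.0675:[ 0.3025 -0.6219] z0.0725:[ 0.3007 -0.6127]
side cork [458.   47.8] 1359 ell [460.8  47.7] [50.5 83.3] z0.003:[ 0.7993 -1.4244] z0.007:[ 0.7952 -1.4133] z0.0675:[ 0.7339 -1.2452] z0.0725:[ 0.7288 -1.2313]
side cork [607.7  69.8] 4792 ell [607.1  64. ] [ 76.1 191.1] z0.003:[ 0.2219 -1.5356] z0.007:[ 0.2211 -1.5239] z0.0675:[ 0.2078 -1.3465] z0.0725:[ 0.2067 -1.3318]
```

View pics/z6.png

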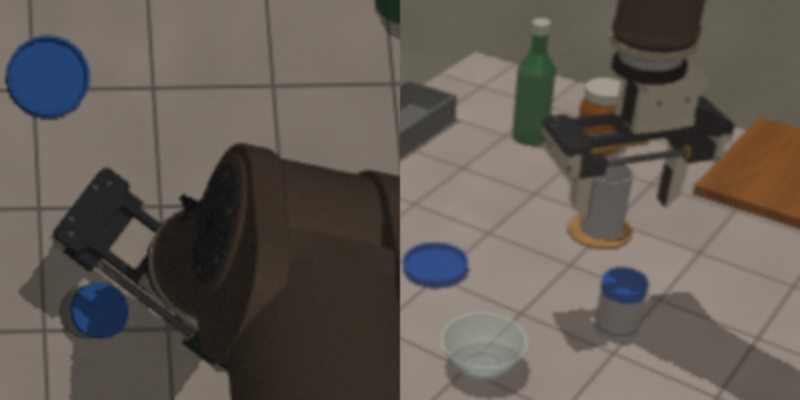

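The top view is partly hidden by the arm. The side view shows the tumbler upright and central on the coaster, at about (421,173), and released. The blue tin is at (0.370,-0.265), which is my next target.

```bash
python3 -m crank '[[1,-0.025,0.015,0,0],[1,-0.025,0.015,-0.02,0],[1,-0.015,0.011,-0.04,0],[1,0,0,-0.05,0],[1,0,0,-0.05,0],[1,0,0,-0.05,0],[1,0,0,-0.05,0],[1,0,0,-0.03,0]]';python3 -m crank '[[1,0,0,-0.02,0],[1,0,0,-0.005,0],[1,0,0,0,0],[1,0,0,0,0],[0,0,0,0,0],[0,0,0,0,0],[0,0,0,0,0],[0,0,0,0,0]]' 25;python3 -m crank '[[0,0,0,0,0],[0,0,0,0,0],[0,0,0,0,0],[0,0,0,0,0],[0,0,0,0,0],[0,0,0,0,0],[0,0,0,0,0],[0,0,0,0,0]]'
```

```text
clock: 10.5
position: [0.3686, -0.2641, 0.0543]
ee_rot: [-1.053, -2.958, -0.001]
force: [0.6, -0.4, 0.1]
width: 0.994
clock: 11.17
position: [0.3692, -0.2644, 0.0465]
ee_rot: [1.053, 2.959, -0.0]
force: [0.3, 0.9, 0.7]
width: 0.758
clock: 11.83
position: [0.3691, -0.2642, 0.0462]
ee_rot: [1.052, 2.96, -0.0]
force: [-0.4, 0.0, 5.3]
width: 0.594
```

```bash
python3 -m crank '[[0,0,0,0.015,0],[0,0,0,0.03,0],[0,0,0,0.03,0],[0,0,0,0.03,0],[0,0,0,0.03,0],[0,0,0,0.015,0],[0,0.02,0.002,0,0],[0,0.03,0.003,0,0]]';python3 -m crank '[[0,0.05,0.005,0,0],[0,0.06,0.006,0,0],[0,0.07,0.008,0,0],[0,0.07,0.008,0,0],[0,0.07,0.008,0,0],[0,0.07,0.008,0,0],[0,0.06,0.007,0,0],[0,0.05,0.005,0,0]]';python3 -m crank '[[0,0.04,0.004,0,0],[0,0.026,0.003,0,0],[0,0.01,0.001,0,0],[0,0,0,0,0],[0,0,0,0,0],[0,0,0,0,0],[0,0,0,0,0],[0,0,0,0,0]]'
python3 - <<'E'
from h import *
for n in("top","side"): cv2.imwrite(f"pics/{n}4.png",arm.get_image(n)[:,:,::-1])
a=cv2.imread("pics/top4.png")[100:350,380:630];b=cv2.imread("pics/side4.png")[60:260,260:460]
cv2.imwrite("pics/z7.png",np.hstack([cv2.resize(a,(400,400)),cv2.resize(b,(400,400))]))
print(arm.observe()['position'])
E
```

```text
clock: 12.5
position: [0.3886, -0.2626, 0.106]
ee_rot: [-1.055, -2.959, 0.001]
force: [-0.2, 0.5, -1.6]
width: 0.597
clock: 13.17
position: [0.5919, -0.2384, 0.1047]
ee_rot: [-1.05, -2.96, -0.002]
force: [0.1, 0.4, -2.2]
width: 0.591
clock: 13.83
position: [0.6189, -0.2374, 0.1062]
ee_rot: [-1.053, -2.96, 0.001]
force: [0.4, 0.5, -1.7]
width: 0.592
[ 0.61912637 -0.23736007  0.10635026]
```

View pics/z7.png

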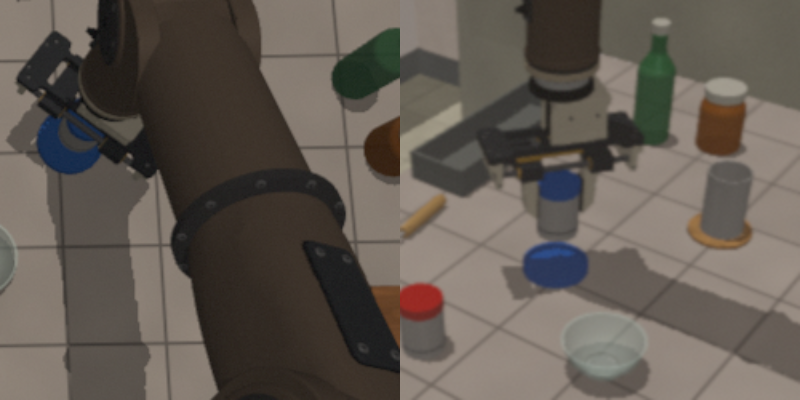

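The blue tin hangs upright over the blue seat. The tumbler is well placed on the coaster in the side view. I lower the tin.

```bash
python3 -m crank '[[0,0,0,-0.02,0],[0,0,0,-0.03,0],[0,0,0,-0.03,0],[0,0,0,-0.03,0],[0,0,0,-0.015,0],[0,0,0,-0.008,0],[0,0,0,-0.004,0],[0,0,0,0,0]]';python3 -m crank '[[0,0,0,-0.002,0],[0,0,0,0,0],[0,0,0,0,0],[0,0,0,0,0],[0,0,0,0,0],[0,0,0,0,0],[0,0,0,0,0],[0,0,0,0,0]]'
```

```text
clock: 14.6
position: [0.6191, -0.2368, 0.0514]
ee_rot: [-1.052, -2.959, 0.0]
force: [0.7, -0.6, -1.5]
width: 0.596
clock: 15.27
position: [0.6192, -0.2368, 0.0514]
ee_rot: [-1.052, -2.96, 0.001]
force: [-5.5, 1.3, 9.4]
width: 0.596
```

```bash
python3 -m crank '[[0.7,0,0,0,0],[0.8,0,0,0,0],[1,0,0,0,0],[1,0,0,0,0],[1,0,0,0,0],[1,0,0,0.03,0],[1,0,0,0.05,0],[1,0,0,0.06,0]]';python3 -m crank '[[1,0,0,0.06,0],[1,0.005,0.03,0.04,0],[1,0.01,0.06,0,0],[1,0.015,0.08,0,0],[1,0.015,0.08,0,0],[1,0.015,0.08,0,0],[1,0.015,0.08,0,0],[1,0.01,0.07,0,0]]';python3 -m crank '[[1,0.008,0.05,0,0],[1,0.005,0.026,0,0],[1,0,0,-0.02,0],[1,0,0,0,0],[1,0,0,0,0],[1,0,0,0,0],[1,0,0,0,0],[1,0,0,0,0]]'
python3 - <<'E'
from h import *
for n in("top","side"): cv2.imwrite(f"pics/{n}5.png",arm.get_image(n)[:,:,::-1])
a=cv2.imread("pics/top5.png")[120:320,250:550];b=cv2.imread("pics/side5.png")[100:300,200:500]
cv2.imwrite("pics/z8.png",np.hstack([cv2.resize(a,(400,267)),cv2.resize(b,(400,267))]))
print(arm.observe()['position'])
im=arm.get_image("top")
for c in blobs(im,'blue'):
  print(cen(c),cv2.contourArea(c),onz("top",cen(c),.0725))
E
```

```text
clock: 15.93
position: [0.6187, -0.2367, 0.1066]
ee_rot: [-1.051, -2.958, -0.0]
force: [1.0, -0.4, 0.2]
width: 1.003
clock: 16.6
position: [0.654, -0.0423, 0.1478]
ee_rot: [1.051, 2.96, 0.002]
force: [0.7, -0.7, -0.3]
width: 1.0
clock: 17.27
position: [0.6587, -0.0159, 0.1386]
ee_rot: [1.055, 2.959, -0.0]
force: [-0.2, -0.5, 0.6]
width: 1.0
[ 0.6587014  -0.01530385  0.13864672]
```

View pics/z8.png

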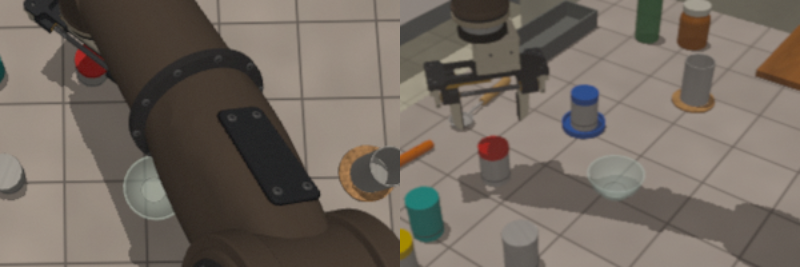

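The side view shows the blue tin upright inside the blue seat at about (339,183). The red tin is under the open gripper, so I descend and grip.

```bash
python3 -m crank '[[1,0,0.002,-0.03,0],[1,0,0,-0.04,0],[1,0,0,-0.04,0],[1,0,0,-0.04,0],[1,0,0,-0.04,0],[1,0,0,-0.03,0],[1,0,0,-0.01,0],[1,0,0,0,0]]';python3 -m crank '[[1,0,0,0,0],[0,0,0,0,0],[0,0,0,0,0],[0,0,0,0,0],[0,0,0,0,0],[0,0,0,0,0],[0,0,0,0,0],[0,0,0,0,0]]' 25;python3 -m crank '[[0,0,0,0,0],[0,0,0,0,0],[0,0,0,0,0],[0,0,0,0,0],[0,0,0,0,0],[0,0,0,0,0],[0,0,0,0,0],[0,0,0,0,0]]'
```

```text
clock: 18.08
position: [0.6578, -0.0138, 0.045]
ee_rot: [-1.051, -2.958, 0.001]
force: [0.4, -0.9, 0.6]
width: 1.0
clock: 18.75
position: [0.6587, -0.0138, 0.0467]
ee_rot: [1.053, 2.96, -0.0]
force: [-0.3, -0.6, 1.0]
width: 0.596
clock: 19.42
position: [0.6587, -0.0138, 0.0467]
ee_rot: [1.053, 2.96, -0.0]
force: [-0.9, -0.5, 4.8]
width: 0.596
```

```bash
python3 -m crank '[[0,0,0,0.02,0],[0,0,0,0.04,0],[0,0,0,0.05,0],[0,0,0,0.06,0],[0,0,0,0.06,0],[0,0,0,0.06,0],[0,0,0,0.04,0],[0,0,0,0.02,0]]';python3 -m crank '[[0,-0.011,0.03,0,-0.05],[0,-0.018,0.05,0,-0.08],[0,-0.026,0.07,0,-0.08],[0,-0.03,0.08,0,-0.08],[0,-0.03,0.08,0,-0.08],[0,-0.03,0.08,0,-0.08],[0,-0.03,0.08,0,-0.05],[0,-0.03,0.08,0,0]]';python3 -m crank '[[0,-0.03,0.08,0,0],[0,-0.03,0.08,0,0],[0,-0.03,0.08,0,0],[0,-0.03,0.08,0,0],[0,-0.03,0.08,0,0],[0,-0.026,0.07,0,0],[0,-0.022,0.06,0,0],[0,-0.018,0.05,0,0]]';python3 -m crank '[[0,-0.005,0.022,0,0],[0,0,0,0,0],[0,0,0,0,0],[0,0,0,0,0],[0,0,0,0,0],[0,0,0,0,0],[0,0,0,0,0],[0,0,0,0,0]]'
python3 - <<'E'
from h import *
for n in("top","side"): cv2.imwrite(f"pics/{n}6.png",arm.get_image(n)[:,:,::-1])
a=cv2.imread("pics/top6.png")[100:340,0:300];b=cv2.imread("pics/side6.png")[230:480,0:300]
cv2.imwrite("pics/z9.png",np.hstack([cv2.resize(a,(400,320)),cv2.resize(b,(400,333))[:320]]))
s=arm.observe();print(s['position'],s['joints'])
E
```

```text
clock: 20.08
position: [0.6595, -0.0133, 0.1893]
ee_rot: [1.051, 2.958, 0.002]
force: [0.8, -0.1, -1.0]
width: 0.593
clock: 20.75
position: [0.5754, 0.2075, 0.1859]
ee_rot: [-1.787, -2.583, 0.001]
force: [0.3, 0.8, -1.4]
width: 0.596
clock: 21.42
position: [0.4883, 0.4404, 0.1857]
ee_rot: [-1.779, -2.588, 0.002]
force: [1.3, -0.2, -0.8]
width: 0.595
clock: 22.08
position: [0.4887, 0.4464, 0.1866]
ee_rot: [1.784, 2.586, 0.0]
force: [0.1, -0.1, -1.9]
width: 0.592
[0.48847057 0.44673562 0.18664799] [-0.50464254  0.59623903 -0.50387954  1.51140232  0.30716662  1.11314631
 -0.70839945]
```

View pics/z9.png

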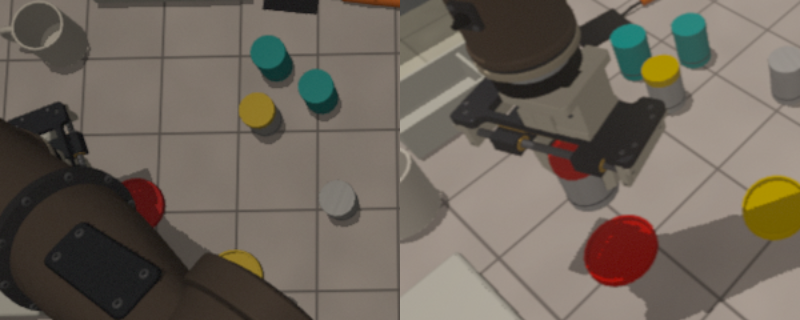

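The red tin hangs upright over the red seat with nothing in the way. I lower it.

```bash
python3 -m crank '[[0,0,0,-0.02,0],[0,0,0,-0.04,0],[0,0,0,-0.06,0],[0,0,0,-0.06,0],[0,0,0,-0.05,0],[0,0,0,-0.03,0],[0,0,0,-0.02,0],[0,0,0,0,0]]';python3 -m crank '[[0,0,0,-0.02,0],[0,0,0,-0.015,0],[0,0,0,-0.01,0],[0,0,0,-0.007,0],[0,0,0,-0.004,0],[0,0,0,0,0],[0,0,0,0,0],[0,0,0,0,0]]'
python3 -m crank '[[0,0,0,-0.002,0],[0,0,0,0,0],[0,0,0,0,0],[0,0,0,0,0],[0,0,0,0,0],[0,0,0,0,0],[0,0,0,0,0],[0,0,0,0,0]]'
```

```text
clock: 22.85
position: [0.4876, 0.4464, 0.0728]
ee_rot: [-1.782, -2.587, 0.004]
force: [-0.7, -0.7, -2.1]
width: 0.592
clock: 23.52
position: [0.4884, 0.4472, 0.0525]
ee_rot: [1.783, 2.587, 0.001]
force: [0.2, 0.6, -0.9]
width: 0.595
clock: 24.18
position: [0.4885, 0.4473, 0.0517]
ee_rot: [1.783, 2.587, 0.001]
force: [-0.2, 0.7, 3.8]
width: 0.594
```

```bash
python3 -m crank '[[0.7,0,0,0,0],[0.8,0,0,0,0],[1,0,0,0,0],[1,0,0,0,0],[1,0,0,0,0],[1,0,0,0.03,0],[1,0,0,0.05,0],[1,0,0,0.06,0]]';python3 -m crank '[[1,0,0,0.06,0],[1,0.02,-0.03,0.05,0.05],[1,0.04,-0.06,0,0.08],[1,0.05,-0.075,0,0.08],[1,0.05,-0.075,0,0.08],[1,0.05,-0.075,0,0.08],[1,0.05,-0.075,0,0.08],[1,0.04,-0.06,0,0.05]]';python3 -m crank '[[1,0.03,-0.04,0,0],[1,0.01,-0.017,0,0],[1,0,0,-0.02,0],[1,0,0,0,0],[1,0,0,0,0],[1,0,0,0,0],[1,0,0,0,0],[1,0,0,0,0]]'
python3 - <<'E'
from h import *
for n in("top","side"): cv2.imwrite(f"pics/{n}7.png",arm.get_image(n)[:,:,::-1])
a=cv2.imread("pics/top7.png")[100:340,40:340];b=cv2.imread("pics/side7.png")[200:480,50:350]
cv2.imwrite("pics/z10.png",np.hstack([cv2.resize(a,(400,320)),cv2.resize(b,(400,373))[:320]]))
s=arm.observe();p=s['position'];print(p,s['ee_rot'])
print(proj("side",[p[0],p[1],.075]))
im=arm.get_image("side")
for c in blobs(im,'yellow'): print(cen(c),cv2.contourArea(c),onz("side",cen(c),.0675))
E
```

```text
clock: 24.85
position: [0.4876, 0.4464, 0.1074]
ee_rot: [-1.782, -2.586, 0.004]
force: [0.0, -0.1, 0.4]
width: 0.998
clock: 25.52
position: [0.6101, 0.2638, 0.1522]
ee_rot: [1.048, 2.96, -0.001]
force: [0.1, -0.3, -0.2]
width: 0.998
clock: 26.18
position: [0.6237, 0.2455, 0.1436]
ee_rot: [-1.05, -2.961, -0.001]
force: [0.9, 0.4, 0.6]
width: 0.999
[0.62403542 0.24487753 0.14353077] [1.05132376e+00 2.96029749e+00 3.82615278e-04]
[194.00822917 279.54735569]
[281.38386002 385.44474201] 1838.0 [0.34465005 0.31557924 0.0675    ]
[194.94231995 282.90599108] 505.5 [0.62222808 0.24591087 0.0675    ]
```

View pics/z10.png

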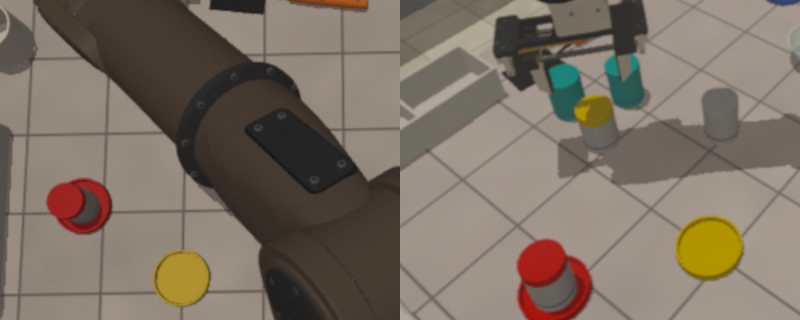

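The red tin stands inside the red seat in both views. The gripper is over the yellow tin with its fingers clear of the turquoise ones. I descend and grip.

```bash
python3 -m crank '[[1,0,0,-0.03,0],[1,0,0,-0.04,0],[1,0,0,-0.045,0],[1,0,0,-0.045,0],[1,0,0,-0.04,0],[1,0,0,-0.03,0],[1,0,0,-0.013,0],[1,0,0,0,0]]';python3 -m crank '[[1,0,0,0,0],[0,0,0,0,0],[0,0,0,0,0],[0,0,0,0,0],[0,0,0,0,0],[0,0,0,0,0],[0,0,0,0,0],[0,0,0,0,0]]' 25;python3 -m crank '[[0,0,0,0,0],[0,0,0,0,0],[0,0,0,0,0],[0,0,0,0,0],[0,0,0,0,0],[0,0,0,0,0],[0,0,0,0,0],[0,0,0,0,0]]'
```

```text
clock: 27.0
position: [0.6235, 0.2438, 0.0444]
ee_rot: [-1.052, -2.958, 0.003]
force: [-0.6, 0.1, 0.2]
width: 1.0
clock: 27.67
position: [0.6244, 0.2443, 0.0463]
ee_rot: [1.052, 2.96, 0.0]
force: [0.0, 0.0, 1.0]
width: 0.598
clock: 28.33
position: [0.6244, 0.2443, 0.0463]
ee_rot: [1.052, 2.96, 0.0]
force: [0.2, -0.8, 5.2]
width: 0.596
```

```bash
python3 -m crank '[[0,0,0,0.02,0],[0,0,0,0.03,0],[0,0,0,0.04,0],[0,0,0,0.04,0],[0,0,0,0.04,0],[0,0,0,0.02,0],[0,-0.02,0.003,0,0],[0,-0.03,0.005,0,0]]';python3 -m crank '[[0,-0.05,0.009,0,0],[0,-0.06,0.01,0,0],[0,-0.07,0.012,0,0],[0,-0.07,0.012,0,0],[0,-0.07,0.012,0,0],[0,-0.07,0.012,0,0],[0,-0.06,0.011,0,0],[0,-0.05,0.009,0,0]]';python3 -m crank '[[0,-0.04,0.007,0,0],[0,-0.029,0.006,0,0],[0,-0.01,0.002,0,0],[0,0,0,0,0],[0,0,0,0,0],[0,0,0,0,0],[0,0,0,0,0],[0,0,0,0,0]]'
python3 - <<'E'
from h import *
im=arm.get_image("side");cv2.imwrite("pics/z11.png",im[200:480,100:460,::-1])
s=arm.observe();print(s['position'],s['ee_rot'])
E
```

```text
clock: 29.0
position: [0.6046, 0.247, 0.1223]
ee_rot: [1.055, 2.958, 0.001]
force: [-0.5, 1.3, -2.5]
width: 0.599
clock: 29.67
position: [0.4011, 0.2819, 0.1215]
ee_rot: [-1.05, -2.96, 0.002]
force: [-0.1, 0.2, -2.0]
width: 0.594
clock: 30.33
position: [0.3733, 0.288, 0.122]
ee_rot: [-1.054, -2.959, -0.0]
force: [0.8, 0.3, -1.2]
width: 0.594
[0.37318222 0.28807335 0.12202788] [-1.05383961e+00 -2.95947274e+00 -1.32880816e-04]
```

View pics/z11.png

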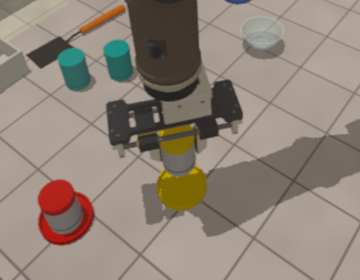

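The yellow tin is aligned above the yellow seat. I lower it.

```bash
python3 -m crank '[[0,0,0,-0.02,0],[0,0,0,-0.03,0],[0,0,0,-0.035,0],[0,0,0,-0.03,0],[0,0,0,-0.025,0],[0,0,0,-0.015,0],[0,0,0,-0.01,0],[0,0,0,-0.005,0]]';python3 -m crank '[[0,0,0,-0.004,0],[0,0,0,-0.004,0],[0,0,0,0,0],[0,0,0,0,0],[0,0,0,0,0],[0,0,0,0,0],[0,0,0,0,0],[0,0,0,0,0]]'
```

```text
clock: 31.05
position: [0.3726, 0.2882, 0.0536]
ee_rot: [-1.052, -2.96, 0.001]
force: [0.6, 0.1, -1.6]
width: 0.596
clock: 31.72
position: [0.3729, 0.2884, 0.0512]
ee_rot: [1.053, 2.96, 0.001]
force: [0.2, -1.0, 3.3]
width: 0.599
```

```bash
python3 -m crank '[[0.7,0,0,0,0],[0.8,0,0,0,0],[1,0,0,0,0],[1,0,0,0,0],[1,0,0,0,0],[1,0,0,0.03,0],[1,0,0,0.05,0],[1,0,0,0.06,0]]';python3 -m crank '[[1,0,0,0.07,0],[1,0,0,0.08,0],[1,0,0,0.08,0],[1,-0.03,0.02,0.08,0],[1,-0.06,0.03,0.05,0],[1,-0.07,0.04,0.03,0],[1,-0.07,0.04,0,0],[1,-0.07,0.04,0,0]]';python3 -m crank '[[1,-0.07,0.04,0,0],[1,-0.07,0.04,0,0],[1,-0.07,0.04,0,0],[1,-0.07,0.04,0,0],[1,-0.06,0.03,0,0],[1,-0.03,0.02,0,0],[1,0,0,0,0],[1,0,0,0,0]]'
python3 - <<'E'
from h import *
scan('9')
E
```

```text
clock: 32.38
position: [0.3718, 0.2876, 0.1066]
ee_rot: [-1.051, -2.959, 0.003]
force: [-0.2, 0.1, 0.8]
width: 0.997
clock: 33.05
position: [0.2517, 0.357, 0.2639]
ee_rot: [1.054, 2.958, 0.003]
force: [-0.8, 0.4, 0.3]
width: 1.001
clock: 33.72
position: [0.1041, 0.4402, 0.2628]
ee_rot: [1.049, 2.961, -0.001]
force: [-0.1, 0.1, 0.4]
width: 0.998
top red [ 99.7 253.5] 1448 ell [ 99.6 253.5] [40.5 48.1] z0.003:[0.4908 0.4522] z0.007:[0.4903 0.4507] z0.0675:[0.4826 0.4278] z0.0725:[0.482  0.4259]
top yellow [175.3 308.2] 1365 ell [175.4 308.1] [41.8 43.2] z0.003:[0.3736 0.2893] z0.007:[0.3735 0.2884] z0.0675:[0.3717 0.2736] z0.0725:[0.3716 0.2724]
top blue [424.1 187.4] 1272 ell [424.4 187.3] [40. 43.] z0.003:[ 0.6219 -0.2385] z0.007:[ 0.621  -0.2377] z0.0675:[ 0.6067 -0.2261] z0.0725:[ 0.6055 -0.2252]
top cork [625.6 320.4] 2108 ell [628.7 321.7] [52.  97.2] z0.003:[ 0.3346 -0.6385] z0.007:[ 0.3346 -0.6364] z0.0675:[ 0.3348 -0.6048] z0.0725:[ 0.3348 -0.6022]
top cork [523.3 250.1] 517 ell [525.3 249.4] [41.6 43.8] z0.003:[ 0.4835 -0.4399] z0.007:[ 0.483  -0.4385] z0.0675:[ 0.4757 -0.416
[... 581 characters left out ...]
.007:[0.4961 0.4451] z0.0675:[0.4599 0.4576] z0.0725:[0.4569 0.4586]
side yellow [280.9 380.1] 2230 ell [280.8 379.8] [49.9 62.2] z0.003:[0.3795 0.2809] z0.007:[0.3778 0.2827] z0.0675:[0.3514 0.3088] z0.0725:[0.3492 0.3109]
side cork [202.1 218.8] 350 ell [201.6 218.9] [ 9.7 58. ] z0.003:[0.8259 0.0529] z0.007:[0.8217 0.0559] z0.0675:[0.7581 0.101 ] z0.0725:[0.7529 0.1047]
side cork [271.4 167.1] 133 ell [270.8 167.5] [ 6.8 32. ] z0.003:[ 0.8395 -0.2265] z0.007:[ 0.8353 -0.222 ] z0.0675:[ 0.7706 -0.1536] z0.0725:[ 0.7652 -0.1479]
side cork [487.9 233.7] 122954 ell [502.5 226.1] [384.3 570.9] z0.003:[ 0.2338 -0.3108] z0.007:[ 0.2328 -0.3058] z0.0675:[ 0.2186 -0.2304] z0.0725:[ 0.2174 -0.2242]
```

View pics/top9.png

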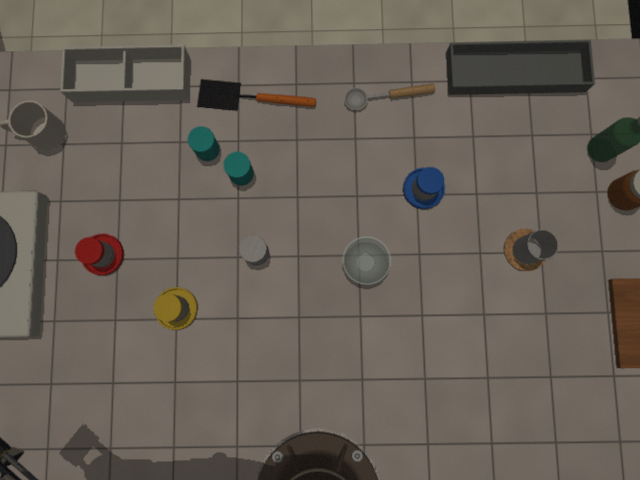

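View pics/side9.png

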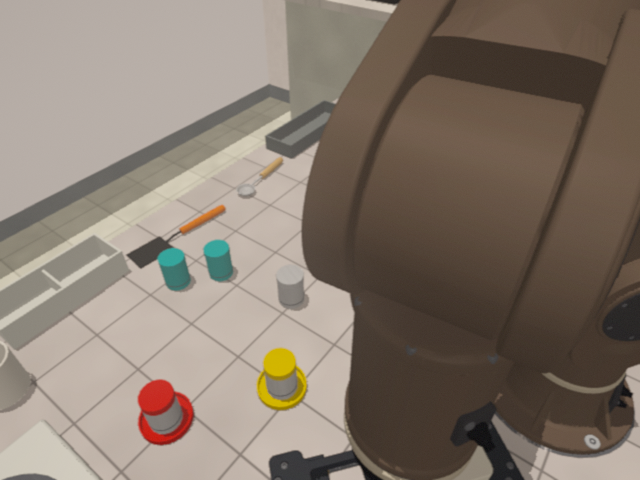

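```bash
python3 - <<'E'
from h import *
im=cv2.imread("pics/top9.png")
out=[]
for name,(s,h) in dict(red=((.4888,.4468),.08),yel=((.3733,.2885),.08),blu=((.6196,-.237),.08),tum=((.4843,-.4440),.096)).items():
    hz=5 if h==.08 else 6
    p=proj("top",[*s,h]); q=proj("top",[*s,.007]); u=np.round((p+q)/2).astype(int)
    o=u-30; k=400/60
    z=cv2.resize(im[o[1]:o[1]+60,o[0]:o[0]+60],(400,400),interpolation=cv2.INTER_CUBIC)
    r=.0275 if h==.08 else .03
    ring=np.array([proj("top",[s[0]+r*np.cos(t),s[1]+r*np.sin(t),h]) for t in np.linspace(0,6.28,40)])
    cv2.polylines(z,[((ring-o+.5)*k).astype(np.int32)],True,(0,255,0),1)
    ring=np.array([proj("top",[s[0]+.044*np.cos(t),s[1]+.044*np.sin(t),.014 if h==.08 else .006]) for t in np.linspace(0,6.28,40)])
    cv2.polylines(z,[((ring-o+.5)*k).astype(np.int32)],True,(255,255,255),1)
    out.append(cv2.resize(z,(300,300)))
cv2.imwrite("pics/z12.png",np.vstack([np.hstack(out[:2]),np.hstack(out[2:])]))
E
```

```text
(no output)
```

View pics/z12.png

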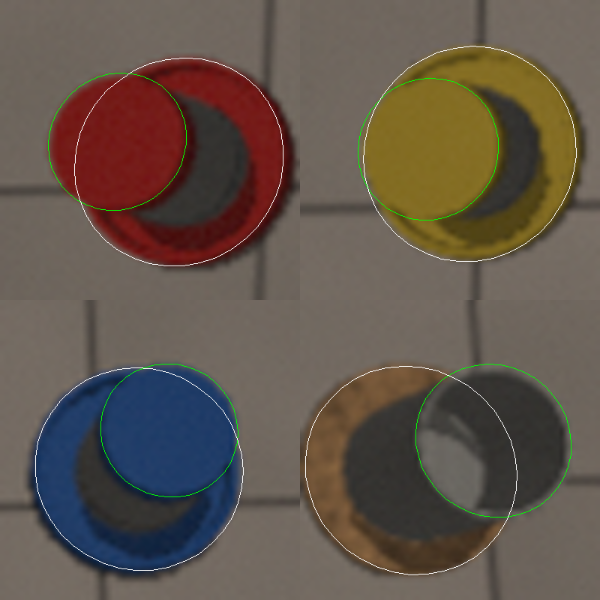

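The overlay on the top view shows all four objects upright and within about 3 mm of centre. The plain tin at (254,250) and the bowl at (366,262) are at the same pixels as at the start. The gripper is clear of everything, so I hand in.

```bash
python3 - <<'E'
from cell import arm
print(arm.observe()['clock'],abs(arm.observe()['dq']).max()); print(arm.sign_off())
E
```

```text
33.8167 0.013839468955228248
the job is handed in; nothing more can be done
None
```

I moved the tumbler from the blue seat to the coaster first, then put the blue, red and yellow tins in their own seats. I released everything, retreated, and handed the job in at 33.8 s; no verdict was reported.

- **Placing:** in the last top picture, the tumbler's mouth and the three lids fell within about 3 mm of where centred, upright objects should appear. I felt each one touch down through the force reading before I opened the gripper.
- **Bystanders:** the plain tin and the bowl were at the same pixels as at the start, and nothing else looked moved.
- **Limits of the checks:** the last side view showed the red and yellow tins seated, but the arm hid the tumbler and the blue tin. For those two I relied on the last top picture and on earlier side views taken just after each was placed. The two cameras differed by 3–4 mm on positions, and no other check disagreed.

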